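Hallmark a silver ingot on the treadle press

ROBOT

A 6-joint arm with a two-finger parallel gripper is mounted at the origin on the work surface. World frame = base frame: x ahead of the robot, y to its left, z up, the work surface at z = 0. Lengths are in m, angles in rad, forces in N, time in s.
With the tool pointing down it reaches from about 0.4 to 0.825 m from the base axis. Payload 7 kg.
Tool frame: the origin (TCP) lies at the very end of the fingers, on their centre line; the grasp point (between the pads) lies 19 mm behind it; z points along the fingers, y is the line along which they close (so a half turn about z gives the same grasp; the last joint's range is limited). The gripper opens to 88 mm and grips with 3 to 60 N. Pads are 19 mm wide; open, the fingers measure 130 mm over their backs; the gripper's body (78 mm by 193 mm) begins 47 mm behind the grasp point.
Start: joints at [-0.941, 0.359, 0.012, 0, -1.224, -0.288], TCP at [0.226, -0.636, 0.227] pointing down, gripper open.
Joint ranges: [-3.07, 3.07], [-1.43, 2.12], [-1.02, 1.25], [-3.03, 1.67], [-3.05, -0], [-3.03, 3.03]. Speed limits (rad/s): [2.39, 2.39, 3.01, 3.14, 3.14, 3.14].

INTERFACE

Orientations are given as [roll, pitch, yaw] about the fixed x, y, z axes, in that order (R = Rz(yaw) Ry(pitch) Rx(roll)).
In Python, from station import * gives the robot as it stands.
- The arm moves only by the tool servo_tool, never from a script. Its argument "moves" is a list of rows, each an object of numbers: "jaw": the opening, from 0 (shut) to 1 (fully open); "dx", "dy", "dz": the shift along the world's x, y, z in m; "roll": the turn about the world's z in degrees. A call has exactly 10 rows; each row shifts and turns the commanded pose from where the row before left it; what a row does not reach is not made up. A row lasts 1/8 s, in which the tool goes at most 62.5 mm and 10.7 degrees, less where a joint would pass 70% of its speed; a pose out of reach is approached as far as the arm can. A call with a gripper value outside its range is refused whole. The fingers move at their own pace and stop on an object; "newtons" is the grip in N (left out, the last holds). Time passes only in rows, so rows that do not move let the fingers close, or fill a call up. It gives the time, the measured TCP pose, the force, the opening and the grip force at its end, in the units of the state.
- get_state(): the state, without advancing time (a new reading comes with each control period).
- grab_frame(name): name is "scene" or "top" or "wrist"; returns (picture, depth): 480x640x3 uint8, red, green, blue; 480x640 float32, m along the optical axis (not along the pixel's ray), 0 where there is no reading.
- calibration(name): a dict with "intrinsics" (3x3 intrinsics, pixels), "k1" (the pictures are not rectified: a ray, as slopes to the right and down, at radius r is drawn at 1 + k1 r^2 times it, then the intrinsics apply), "R" (3x3) and "t" (3): a world point X has camera coordinates R X + t. Camera axes: x right, y down, z forward; pixel columns grow to the right and rows downward; lengths in m; the calibration is good to about 2 mm. A picture is of the moment at which its call begins: read the wrist's pose just before it. calibration takes no time and is no camera call; for the wrist camera it gives the pose at the moment of the call.
- job_done(): hands the job in; it is judged then, once.
The state is a dict: "t": time; "q": joint angles; "qd": joint speeds; "joint_efforts": joint torques, N m; "eef_pos": TCP position; "ee_rot": TCP orientation; "force": force on the tool from outside, world axes, zero at the start; "moment": the same for the moment, N m; "width": finger opening in m; "gripper_force": force on a finger pad.
Only numpy, scipy, OpenCV 4.12 (cv2) and the standard library are available. Lean on these libraries where they do the work, as an engineer would, in place of code of your own. Each camera call takes 0.05 s, during which the arm holds its last target. There are 200 camera calls.

TASK

Hallmark the silver ingot: lay it flat in the nest of the press's sliding tray, push the tray fully home under the stamp, then press the treadle all the way down to its stop, hold it there for a second and let it spring back up. Leave the ingot in the tray under the stamp, and leave the copper ingot, the stone tin, the gem ring and the ring mandrel where they are.

Things in the scene. Friction and masses are not known exactly. Their poses are not given: they have to be found in the camera images.
- silver_ingot: the work: a silver-grey bar, 26 (x) by 60 (y) by 16 (z) mm, about 260 g, edges rounded; origin at the centre of its underside, y along its length. It lies loose on the bench to the right of the press; the copper ingot lies nearby and the two may have changed places
- copper_ingot: bystander: a copper-coloured bar of the same size as the silver one; origin at the centre of its underside, y along its length
- press: green bench press, fixed; origin on the bench under the stamp, z up. Base plate x -100 to 110, y -210 to 165, z 0 to 12 mm. Column 34 by 42 mm at x 78, y 0, to z 177; head over the stamp x -27 to 99, y -20 to 20, z 120 to 170; ram to z 200. The tray slides along y, between guides 8 mm wide at x -28 and 28, tops at z 24; the treadle is at y 125
- tray (a joint): slide of the steel tray along the press's +y, in m: 0 = pulled out to the loading side, 0.100 = fully home against its stop with the nest centred under the stamp. Stiff (about 2 N) and stays where it is left; starts up to 20 mm in
- tray_nest (a point): centre of the nest's floor, 26 mm above the bench, moves with the tray; axes as the press. Nest 34 (x) by 68 (y) mm inside: the ingot fits with 4 mm all round, its length along y (the slide direction). Brass walls 5 mm thick and high; the long sides have only corner pieces, open over the middle 44 mm
- tray_knob (a point): centre of the top of the black upright handle at the tray's outer end, 66 mm above the bench, 85 mm in -y from the nest's centre (moves with the tray); the handle is a cylinder 20 mm in diameter standing 42 mm above the tray's tongue. Push it in the press's +y, or pinch it from above
- treadle (a joint): angle of the treadle in rad: 0 = up at rest, 0.32 = down on its stop (nearly level). A spring returns it; at the pad some 5 N start it and about 12 N hold it at the stop. It drives the ram down by 94 mm per rad (30 mm at the stop)
- treadle_pad (a point): point on the top of the treadle's rubber pad to press on, 100 mm from the hinge near the free end; moves with it: 70 mm above the bench at rest, 39 mm at the stop. Dark steel plate 62 mm wide (y), 130 mm long, with a black ribbed pad; the free end points to the press's -x and is raised 20 degrees at rest
- treadle_hinge (a point): the treadle's hinge axis, fixed on the press at its x +50, y +125, z 30 mm; the axis runs along the press's y
- stamp_face (a point): centre of the lower face of the brass stamp foot, 12 mm in diameter, on the press's z axis; 64 mm above the bench at rest, so 22 mm above an ingot in the nest
- stamp (a joint): how far the sprung stamp foot is pushed up into the ram, in m (0 to 0.014): 0 = free; about 0.008 when the treadle is at its stop and the ingot lies flat in the nest below; 0 if the nest is empty
- stone_tin: bystander: open steel tin 100 by 150 by 35 mm with cut stones; origin at the centre of its underside
- gem_ring: bystander: silver ring with a blue stone on a small wooden disc, 26 mm in diameter, 33 mm tall; origin at the centre of its underside
- mandrel: bystander: steel ring mandrel with a square wooden handle, its length along y, 300 mm long, 26 mm thick; origin at the middle of its underside

How it is judged:
By the outcome, as a careful person would: the job done as asked, in the order asked, and still so for the second after the job is handed in, with the robot touching nothing.
It also fails if it takes over 58 s, if anything falls off the work surface, if the arm or the gripper's body presses on something with over 40 N, if the wrist force passes 120 N, or if a joint passes its speed limit or range.

## Working session

There is one attempt and no reset: what is moved stays moved. The work goes in short steps, Python scripts to look and compute and a tool call to move; the robot and the scene stay as the last step left them, time stands still between calls to the robot, and variables do not carry over. Pictures are saved under pics/ and viewed, at most 10 in all, crops included, and the job is handed in when it is done.

Besides the shell and the picture viewer there is one more tool, called after ">>>" as name(argument=value, ...), one argument or row to a line, values as JSON. servo_tool: Moves the arm, as the interface text tells. Its arguments: {"type":"object","properties":{"moves":{"type":"array","items":{"type":"object","properties":{"jaw":{"type":"number"},"dx":{"type":"number"},"dy":{"type":"number"},"dz":{"type":"number"},"roll":{"type":"number"}}}},"newtons":{"type":"number"}},"required":["moves"]}

```bash
mkdir -p pics; cat > h.py <<'E'
import numpy as np, cv2
from station import *
def cloud(name):
    c=calibration(name); im,d=grab_frame(name)
    K=np.array(c["intrinsics"],float); R=np.array(c["R"]); t=np.array(c["t"])
    v,u=np.mgrid[0:480,0:640].astype(float)
    p=cv2.undistortPoints(np.stack([u.ravel(),v.ravel()],1)[:,None],K,np.array([c["k1"],0,0,0,0.])).reshape(480,640,2)
    C=np.dstack([p*d[...,None],d])
    W=(C-t)@R
    W[d==0]=np.nan
    return im,W
E
python3 - <<'E'
from h import *
for n in ("top","scene"):
    im,W=cloud(n); cv2.imwrite(f"pics/{n}0.png",im[...,::-1]); np.savez(f"{n}0.npz",im=im,W=W)
print(get_state())
E
```

```text
{'t': 0.1, 'q': array([-9.40872239e-01,  3.59339547e-01,  1.11402087e-02, -2.89089813e-04,
       -1.22411112e+00, -2.88144823e-01]), 'qd': array([ 0.00042609, -0.00096555,  0.0018892 ,  0.00134982, -0.00103551,
        0.00039759]), 'joint_efforts': array([-1.35041137e-03, -5.84162986e+01,  2.93750668e+01,  7.01556444e+00,
        1.02162128e-02, -6.55405620e-05]), 'eef_pos': array([ 0.22608079, -0.63554126,  0.22569971]), 'ee_rot': array([ 3.14006371e+00, -1.69743058e-04, -2.79991169e+00]), 'force': array([ 0.24067067, -0.41758342, -0.71553564]), 'moment': array([-0.04820038, -0.05478988, -0.05629319]), 'gripper_force': 0.0, 'width': 0.08742690489912869}
```

View pics/top0.png

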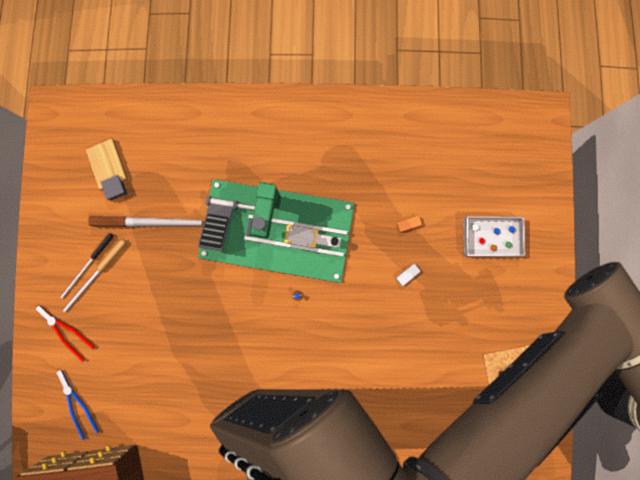

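View pics/scene0.png

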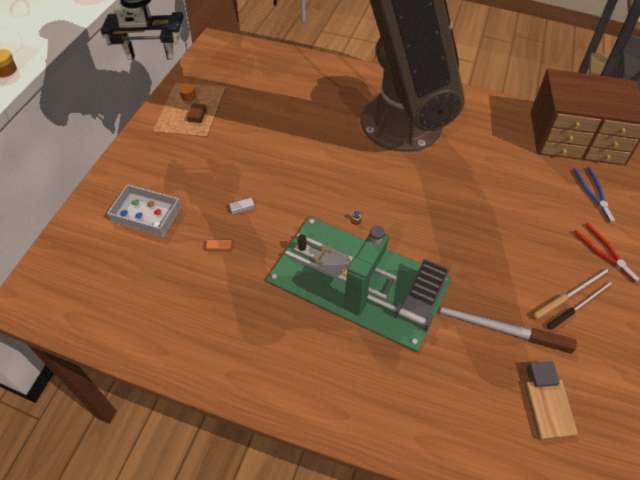

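Top view: the silver ingot is at (409,275) and the copper at (410,224). The press has its stamp ram near (260,225), knob at (334,241), nest at (302,236) and treadle pad at (215,225). The ring is at (297,296). In the scene view, silver is at (241,206) and the knob at (302,243).

```bash
python3 - <<'E'
from h import *
for n,b in (("top",(385,430,255,295)),("scene",(222,262,192,220))):
    z=np.load(f"{n}0.npz"); im=z["im"].astype(int);W=z["W"]
    hsv=cv2.cvtColor(z["im"],cv2.COLOR_RGB2HSV)
    g=(hsv[...,0]>60)&(hsv[...,0]<90)&(hsv[...,1]>90)&(abs(W[...,2]-.012)<.007)
    P=W[g][:,:2]; r=cv2.minAreaRect((P*1000).astype(np.float32)); print(n,"plate",r,np.nanmedian(W[g][:,2]))
    print(np.round(cv2.boxPoints(r)))
    x0,x1,y0,y1=b
    S=W[y0:y1,x0:x1]; s=abs(S[...,2]-.016)<.006
    r=cv2.minAreaRect((S[s][:,:2]*1000).astype(np.float32)); print("silver",s.sum(),r,np.round(cv2.boxPoints(r)),np.median(S[s],0))
    # brightness mask
    hs=hsv[y0:y1,x0:x1]; m=(hs[...,1]<70)&(hs[...,2]>110); r=cv2.minAreaRect((S[m][:,:2]*1000).astype(np.float32)); print("silver col",m.sum(),r,np.nanmedian(S[m],0))
z=np.load("top0.npz");W=z["W"]
for nm,(u,v) in dict(knob=(334,241),ram=(259,224),nest=(302,236),pad=(213,236),ring=(297,296),cop=(410,224),sil=(409,275),mandtip=(198,223)).items(): print(nm,np.round(W[v-1:v+2,u-1:u+2].reshape(-1,3).mean(0),4))
z=np.load("scene0.npz");W=z["W"]
for nm,(u,v) in dict(knob=(302,238),ram=(377,233)).items(): print(nm,np.round(W[v-1:v+2,u-1:u+2].reshape(-1,3).mean(0),4))
E
python3 - <<'E'
import cv2
a=cv2.imread('pics/top0.png')[170:310,190:440]
cv2.imwrite('pics/topc.png',cv2.resize(a,None,fx=3.2,fy=3.2,interpolation=cv2.INTER_CUBIC))
E
```

```text
top plate ((521.5125122070312, -165.58316040039062), (787.8811645507812, 206.76084899902344), 81.44400024414062) 0.012695391778473673
[[ 361. -540.]
 [ 565. -571.]
 [ 682.  209.]
 [ 478.  239.]]
silver 235 ((440.61932373046875, -302.4029541015625), (38.455379486083984, 59.74106979370117), 40.644317626953125) [[ 407. -292.]
 [ 445. -338.]
 [ 475. -313.]
 [ 436. -267.]] [ 0.4439597  -0.29873673  0.01632499]
silver col 261 ((445.1526184082031, -301.0460205078125), (28.83185577392578, 63.56597137451172), 38.89543533325195) [ 0.44596001 -0.29891949  0.01621478]
scene plate ((516.6362915039062, -164.48529052734375), (786.3196411132812, 206.45233154296875), 80.51872253417969) 0.013168466259741584
[[ 350. -535.]
 [ 554. -569.]
 [ 683.  206.]
 [ 480.  240.]]
silver 225 ((443.1985168457031, -300.9389343261719), (31.012113571166992, 60.23092269897461), 39.66118240356445) [[ 412. -288.]
 [ 450. -334.]
 [ 474. -314.]
 [ 436. -268.]] [ 0.44493793 -0.30000711  0.01680106]
silver col 260 ((441.4368896484375, -299.81195068359375), (32.28589630126953, 62.20917892456055), 39.66118240356445) [ 0.44588743 -0.29786591  0.01621464]
knob [ 0.5234 -0.1079  0.0657]
ram [0.5486 0.0625 0.1999]
nest [ 0.5373 -0.0274  0.0262]
pad [nan nan nan]
ring [ 0.3857 -0.0184  0.0329]
cop [ 0.5744 -0.3034  0.0152]
sil [ 0.4437 -0.3014  0.0171]
mandtip [0.5664 0.2425 0.017 ]
knob [ 0.5251 -0.1069  0.0672]
ram [0.5547 0.0652 0.2016]
```

View pics/topc.png

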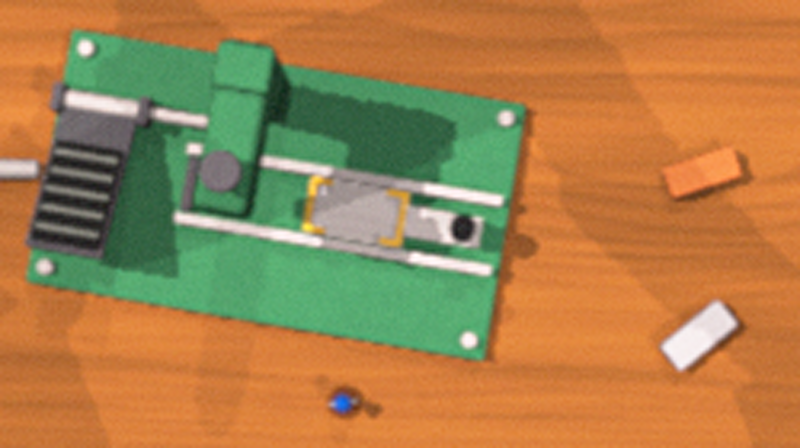

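```bash
python3 - <<'E'
from h import *
for n in ("top","scene"):
    z=np.load(f"{n}0.npz");W=z["W"]; hsv=cv2.cvtColor(z["im"],cv2.COLOR_RGB2HSV)
    g=(hsv[...,0]>60)&(hsv[...,0]<90)&(hsv[...,1]>90)&(abs(W[...,2]-.012)<.007)&(W[...,1]>-.25)&(W[...,1]<.35)
    r=cv2.minAreaRect((W[g][:,:2]*1000).astype(np.float32)); B=cv2.boxPoints(r); 
    B=B[np.argsort(B[:,1])]; lo=B[:2][np.argsort(B[:2,0])]; hi=B[2:][np.argsort(B[2:,0])]
    d=hi.mean(0)-lo.mean(0); a=-np.arctan2(d[0],d[1]); ux=np.array([np.cos(a),np.sin(a)]);uy=np.array([-np.sin(a),np.cos(a)])
    o=np.array(r[0])-5*ux+22.5*uy
    print(n,r[1],"yaw",np.degrees(a),"origin",o)
    M=np.stack([ux,uy])
    Q=np.dstack([(W[...,:2]*1000-o)@M.T,W[...,2]*1000])
    # knob top in press frame
    k=(abs(Q[...,0])<25)&(Q[...,1]<-120)&(Q[...,1]>-210)&(abs(Q[...,2]-66)<5); print("knob",k.sum(),(np.nanmin(Q[k],0)+np.nanmax(Q[k],0))/2,Q[k].mean(0))
    k=(abs(Q[...,0])<40)&(abs(Q[...,1])<40)&(Q[...,2]>190)&(Q[...,2]<215); print("ram",k.sum(),Q[k].mean(0))
    # brass
    b=(hsv[...,0]>15)&(hsv[...,0]<32)&(hsv[...,1]>120)&(abs(Q[...,0])<35)&(Q[...,1]<-30)&(Q[...,1]>-150)&(Q[...,2]>20)&(Q[...,2]<40)
    print("brass",b.sum(),np.nanmin(Q[b],0),np.nanmax(Q[b],0))
    print("hinge/pad", [np.nanmedian(Q[(abs(Q[...,1]-125)<20)&(abs(Q[...,0]-x)<4)&(Q[...,2]>14)][:,2]) for x in (-70,-50,-30,-10,10,30)])
E
```

```text
top (370.56927490234375, 206.76084899902344) yaw -8.556004 origin [550.95864868  63.7441473 ]
knob 45 [  -0.57828857 -174.61626504   65.66825651] [  -0.23748308 -174.01137027   66.22508651]
ram 139 [ -0.25025608  -0.49347411 200.56697624]
brass 104 [ -21.82270532 -128.74109293   20.96506734] [ 21.8311118  -49.63890773  39.10244618]
hinge/pad [np.float64(74.45221962455227), np.float64(73.89468593919261), np.float64(67.55554974676612), np.float64(60.30652799007359), np.float64(52.74196902450374), np.float64(41.591576927528706)]
scene (369.136474609375, 206.46270751953125) yaw -9.450203 origin [549.79863882  64.21818763]
knob 53 [   3.14393886 -175.58910437   65.98445194] [   3.3948443  -174.99112304   66.30031362]
ram 168 [1.69031736e+00 5.27356597e-02 2.00461697e+02]
brass 95 [ -21.92896477 -130.14879587   24.56952183] [ 24.40862359 -51.58984269  37.89504954]
hinge/pad [np.float64(77.42101198961785), np.float64(72.54531822982597), np.float64(65.92427921674235), np.float64(58.63622193921849), np.float64(50.44633919412536), np.float64(39.674140279878515)]
```

>>> servo_tool(
  moves=[
    {"dx": 0.03,"dy": 0.04,"dz": -0.005,"roll": 10,"jaw": 1},
    {"dx": 0.03,"dy": 0.04,"dz": -0.01,"roll": 10,"jaw": 1},
    {"dx": 0.03,"dy": 0.04,"dz": -0.01,"roll": 10,"jaw": 1},
    {"dx": 0.03,"dy": 0.04,"dz": -0.01,"roll": 10,"jaw": 1},
    {"dx": 0.03,"dy": 0.04,"dz": -0.01,"roll": 10,"jaw": 1},
    {"dx": 0.03,"dy": 0.04,"dz": -0.01,"roll": 10,"jaw": 1},
    {"dx": 0.02,"dy": 0.04,"dz": -0.01,"roll": 10,"jaw": 1},
    {"dx": 0.018,"dy": 0.035,"dz": -0.01,"roll": 10,"jaw": 1},
    {"roll": 10,"dy": 0.02,"jaw": 1},
    {"roll": 10,"jaw": 1},
  ],
)

```text
$.moves[8]: bad value
```

>>> servo_tool(
  moves=[
    {"dx": 0.03,"dy": 0.04,"dz": -0.01,"roll": 10,"jaw": 1},
    {"dx": 0.03,"dy": 0.04,"dz": -0.01,"roll": 10,"jaw": 1},
    {"dx": 0.03,"dy": 0.04,"dz": -0.01,"roll": 10,"jaw": 1},
    {"dx": 0.03,"dy": 0.04,"dz": -0.01,"roll": 10,"jaw": 1},
    {"dx": 0.03,"dy": 0.04,"dz": -0.01,"roll": 10,"jaw": 1},
    {"dx": 0.03,"dy": 0.04,"dz": -0.01,"roll": 10,"jaw": 1},
    {"dx": 0.02,"dy": 0.04,"dz": -0.01,"roll": 10,"jaw": 1},
    {"dx": 0.018,"dy": 0.036,"dz": 0,"roll": 10,"jaw": 1},
    {"dx": 0,"dy": 0.02,"dz": 0,"roll": 10,"jaw": 1},
    {"dx": 0,"dy": 0,"dz": 0,"roll": 10,"jaw": 1},
  ],
)

```text
t: 1.35
eef_pos: [0.4443, -0.2984, 0.1564]
ee_rot: [3.141, 0.001, -1.047]
force: [-0.5, 0.1, 0.6]
width: 0.0877
gripper_force: 0.0
```

```bash
python3 - <<'E'
from h import *
s=get_state();print(s["eef_pos"],s["ee_rot"])
im,W=cloud("wrist"); cv2.imwrite("pics/w0.png",im[...,::-1])
m=(abs(W[...,2]-.016)<.006)&(np.hypot(W[...,0]-.444,W[...,1]+.3)<.06)
n,l,st,c=cv2.connectedComponentsWithStats(m.astype(np.uint8)); 
for i in range(1,n):
    if st[i,4]>300:
        P=W[l==i]; r=cv2.minAreaRect((P[:,:2]*1000).astype(np.float32)); print(st[i],r,np.median(P,0),P.mean(0))
E
```

```text
[ 0.44430136 -0.29837983  0.15637528] [ 3.14141679e+00  5.60738789e-04 -1.04659484e+00]
[ 290  184   42   74 2200] ((443.0249328613281, -301.0889892578125), (25.99163246154785, 59.8438835144043), 39.445068359375) [ 0.4441733  -0.30271501  0.01742475] [ 0.44395377 -0.3023992   0.01731996]
```

View pics/w0.png

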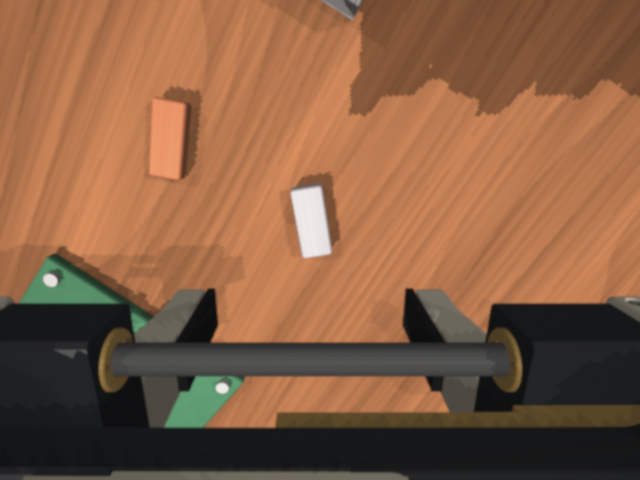

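The wrist view confirms the bare silver bar at (311,221), with copper well clear at (168,139). I'll align, descend and grip.

>>> servo_tool(
  moves=[
    {"dx": -0.001,"dy": -0.003,"dz": -0.02,"roll": 9.5,"jaw": 1},
    {"dx": 0,"dy": 0,"dz": -0.03,"roll": 0,"jaw": 0.8},
    {"dx": 0,"dy": 0,"dz": -0.03,"roll": 0,"jaw": 0.7},
    {"dx": 0,"dy": 0,"dz": -0.03,"roll": 0,"jaw": 0.7},
    {"dx": 0,"dy": 0,"dz": -0.02,"roll": 0,"jaw": 0.7},
    {"dx": 0,"dy": 0,"dz": -0.014,"roll": 0,"jaw": 0.7},
    {"dx": 0,"dy": 0,"dz": -0.006,"roll": 0,"jaw": 0.7},
    {"dx": 0,"dy": 0,"dz": 0,"roll": 0,"jaw": 0.4},
    {"dx": 0,"dy": 0,"dz": 0,"roll": 0,"jaw": 0},
    {"dx": 0,"dy": 0,"dz": 0,"roll": 0,"jaw": 0},
  ],
  newtons=25,
)

```text
t: 2.65
eef_pos: [0.4437, -0.303, 0.0073]
ee_rot: [-3.141, -0.001, -0.889]
force: [0.6, 0.1, 0.4]
width: 0.037
gripper_force: 0.0
```

>>> servo_tool(
  moves=[
    {"dx": 0,"dy": 0,"dz": 0,"roll": 0,"jaw": 0},
    {"dx": 0,"dy": 0,"dz": 0,"roll": 0,"jaw": 0},
    {"dx": 0,"dy": 0,"dz": 0,"roll": 0,"jaw": 0},
    {"dx": 0,"dy": 0,"dz": 0,"roll": 0,"jaw": 0},
    {"dx": 0,"dy": 0,"dz": 0.02,"roll": 0,"jaw": 0},
    {"dx": 0,"dy": 0,"dz": 0.03,"roll": 0,"jaw": 0},
    {"dx": 0,"dy": 0,"dz": 0.03,"roll": 0,"jaw": 0},
    {"dx": 0,"dy": 0,"dz": 0.03,"roll": 0,"jaw": 0},
    {"dx": 0,"dy": 0,"dz": 0.01,"roll": 0,"jaw": 0},
    {"dx": 0,"dy": 0,"dz": 0,"roll": 0,"jaw": 0},
  ],
  newtons=25,
)

```text
t: 3.9
eef_pos: [0.443, -0.3028, 0.1262]
ee_rot: [-3.141, 0.0, -0.889]
force: [-0.4, 1.4, -2.0]
width: 0.0257
gripper_force: 25.0
```

>>> servo_tool(
  moves=[
    {"dx": 0.01,"dy": 0.03,"dz": 0,"roll": -6,"jaw": 0},
    {"dx": 0.014,"dy": 0.04,"dz": 0,"roll": -7,"jaw": 0},
    {"dx": 0.014,"dy": 0.04,"dz": 0,"roll": -7,"jaw": 0},
    {"dx": 0.014,"dy": 0.04,"dz": 0,"roll": -7,"jaw": 0},
    {"dx": 0.014,"dy": 0.04,"dz": 0,"roll": -7,"jaw": 0},
    {"dx": 0.014,"dy": 0.04,"dz": 0,"roll": -7,"jaw": 0},
    {"dx": 0.01,"dy": 0.03,"dz": 0,"roll": -5,"jaw": 0},
    {"dx": 0.0035,"dy": 0.018,"dz": 0,"roll": -2,"jaw": 0},
    {"dx": 0,"dy": 0,"dz": -0.02,"roll": 0,"jaw": 0},
    {"dx": 0,"dy": 0,"dz": -0.01,"roll": 0,"jaw": 0},
  ],
)

```text
t: 5.15
eef_pos: [0.5351, -0.025, 0.094]
ee_rot: [3.138, -0.001, -1.726]
force: [0.1, -0.4, -2.1]
width: 0.0257
gripper_force: 25.0
```

```bash
python3 - <<'E'
from h import *
s=get_state();print(s["eef_pos"],s["ee_rot"],s["width"])
im,W=cloud("wrist"); cv2.imwrite("pics/w1.png",im[...,::-1]); np.savez("w1.npz",im=im,W=W)
hsv=cv2.cvtColor(im,cv2.COLOR_RGB2HSV)
a=np.radians(-8.9);o=np.array([550.5,64]);M=np.array([[np.cos(a),np.sin(a)],[-np.sin(a),np.cos(a)]])
Q=np.dstack([(W[...,:2]*1000-o)@M.T,W[...,2]*1000])
k=(abs(Q[...,0])<25)&(Q[...,1]<-120)&(Q[...,1]>-210)&(abs(Q[...,2]-66)<4); print("knob",k.sum(),(Q[k].min(0)+Q[k].max(0))/2)
b=(hsv[...,0]>15)&(hsv[...,0]<32)&(hsv[...,1]>120)&(abs(Q[...,0])<35)&(Q[...,1]<-30)&(Q[...,1]>-150)&(Q[...,2]>20)&(Q[...,2]<40)
print("brass",b.sum(),Q[b].min(0),Q[b].max(0))
i=(abs(Q[...,0])<40)&(Q[...,1]<-30)&(Q[...,1]>-150)&(Q[...,2]>80)&(Q[...,2]<115)
print("held",i.sum(),Q[i].min(0),Q[i].max(0))
print("tcp press",M@(s["eef_pos"][:2]*1000-o))
E
```

```text
[ 0.53512227 -0.02498999  0.09397523] [ 3.13771462e+00 -1.39143006e-03 -1.72628105e+00] 0.025669672059156486
knob 1387 [  -0.84283656 -175.88814745   66.45122803]
brass 838 [ -23.12859136 -130.36093242   30.04727542] [  20.2168189  -113.42713591   34.51374425]
held 7064 [ -31.72466119 -119.8989575    90.98968505] [ 25.53977962 -75.92083278 114.9917746 ]
tcp press [ -1.42490838 -90.2976312 ]
```

View pics/w1.png

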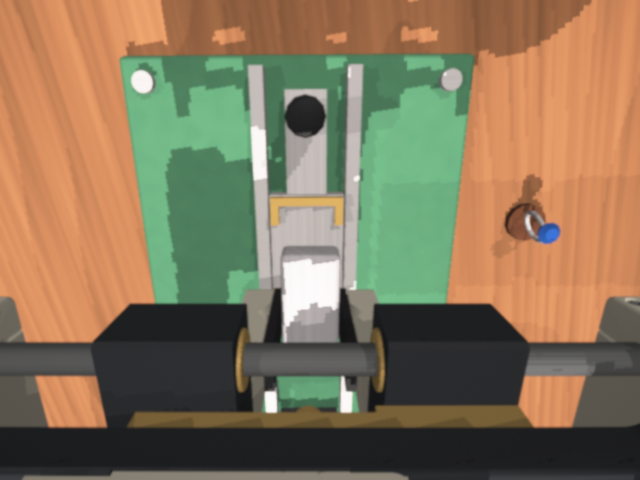

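Wrist view: knob at (305,116), nest's brass end at (307,200), and the held bar at (310,285) lined up with the nest. Lowering.

>>> servo_tool(
  moves=[
    {"dx": 0,"dy": -0.001,"dz": -0.02,"roll": 0,"jaw": 0},
    {"dx": 0,"dy": 0,"dz": -0.015,"roll": 0,"jaw": 0},
    {"dx": 0,"dy": 0,"dz": -0.01,"roll": 0,"jaw": 0},
    {"dx": 0,"dy": 0,"dz": -0.006,"roll": 0,"jaw": 0},
    {"dx": 0,"dy": 0,"dz": -0.004,"roll": 0,"jaw": 0},
    {"dx": 0,"dy": 0,"dz": -0.002,"roll": 0,"jaw": 0},
    {"dx": 0,"dy": 0,"dz": -0.002,"roll": 0,"jaw": 0},
    {"dx": 0,"dy": 0,"dz": 0,"roll": 0,"jaw": 0},
    {"dx": 0,"dy": 0,"dz": 0,"roll": 0,"jaw": 0},
    {"dx": 0,"dy": 0,"dz": 0,"roll": 0,"jaw": 0},
  ],
)

```text
t: 6.45
eef_pos: [0.5368, -0.0259, 0.0377]
ee_rot: [-3.141, 0.0, -1.726]
force: [-0.2, 0.2, -2.7]
width: 0.0257
gripper_force: 25.0
```

>>> servo_tool(
  moves=[
    {"dx": 0,"dy": 0,"dz": -0.001,"roll": 0,"jaw": 0},
    {"dx": 0,"dy": 0,"dz": -0.001,"roll": 0,"jaw": 0},
    {"dx": 0,"dy": 0,"dz": -0.001,"roll": 0,"jaw": 0},
    {"dx": 0,"dy": 0,"dz": -0.0005,"roll": 0,"jaw": 0},
    {"dx": 0,"dy": 0,"dz": -0.0005,"roll": 0,"jaw": 0},
    {"dx": 0,"dy": 0,"dz": 0,"roll": 0,"jaw": 0},
    {"dx": 0,"dy": 0,"dz": 0,"roll": 0,"jaw": 0},
    {"dx": 0,"dy": 0,"dz": 0,"roll": 0,"jaw": 0},
    {"dx": 0,"dy": 0,"dz": 0,"roll": 0,"jaw": 0},
    {"dx": 0,"dy": 0,"dz": 0,"roll": 0,"jaw": 0},
  ],
)

```text
t: 7.7
eef_pos: [0.5367, -0.0259, 0.0336]
ee_rot: [-3.142, 0.0, -1.726]
force: [-0.1, 0.0, -2.1]
width: 0.0258
gripper_force: 25.0
```

>>> servo_tool(
  moves=[
    {"dx": 0,"dy": 0,"dz": -0.0005,"roll": 0,"jaw": 0},
    {"dx": 0,"dy": 0,"dz": 0,"roll": 0,"jaw": 0},
    {"dx": 0,"dy": 0,"dz": 0,"roll": 0,"jaw": 0.35},
    {"dx": 0,"dy": 0,"dz": 0,"roll": 0,"jaw": 0.5},
    {"dx": 0,"dy": 0,"dz": 0,"roll": 0,"jaw": 0.6},
    {"dx": 0,"dy": 0,"dz": 0,"roll": 0,"jaw": 0.6},
    {"dx": 0,"dy": 0,"dz": 0,"roll": 0,"jaw": 0.6},
    {"dx": 0,"dy": 0,"dz": 0.02,"roll": 0,"jaw": 0.6},
    {"dx": 0,"dy": 0,"dz": 0.03,"roll": 0,"jaw": 0.6},
    {"dx": 0,"dy": 0,"dz": 0.03,"roll": 0,"jaw": 0.6},
  ],
)

```text
t: 8.95
eef_pos: [0.5365, -0.026, 0.1138]
ee_rot: [3.141, -0.0, -1.726]
force: [0.9, 0.1, 0.2]
width: 0.0522
gripper_force: 0.0
```

>>> servo_tool(
  moves=[
    {"dx": -0.004,"dy": -0.03,"dz": 0.01,"roll": 0,"jaw": 0.6},
    {"dx": -0.005,"dy": -0.03,"dz": 0,"roll": 0,"jaw": 0.6},
    {"dx": -0.004,"dy": -0.024,"dz": 0,"roll": 0,"jaw": 0.6},
    {"dx": 0,"dy": 0,"dz": -0.02,"roll": 0,"jaw": 0.6},
    {"dx": 0,"dy": 0,"dz": -0.02,"roll": 0,"jaw": 0.6},
    {"dx": 0,"dy": 0,"dz": -0.02,"roll": 0,"jaw": 0.6},
    {"dx": 0,"dy": 0,"dz": -0.015,"roll": 0,"jaw": 0.6},
    {"dx": 0,"dy": 0,"dz": -0.005,"roll": 0,"jaw": 0.6},
    {"dx": 0,"dy": 0,"dz": 0,"roll": 0,"jaw": 0.6},
    {"dx": 0,"dy": 0,"dz": 0,"roll": 0,"jaw": 0.6},
  ],
)

```text
t: 10.2
eef_pos: [0.5243, -0.1099, 0.0437]
ee_rot: [-3.14, 0.0, -1.726]
force: [-0.1, 0.3, -0.6]
width: 0.0527
gripper_force: 0.0
```

```bash
python3 - <<'E'
from h import *
out=[]
a=np.radians(-8.9);o=np.array([550.5,64]);M=np.array([[np.cos(a),np.sin(a)],[-np.sin(a),np.cos(a)]])
for n in("top","scene"):
    im,W=cloud(n)
    Q=np.dstack([(W[...,:2]*1000-o)@M.T,W[...,2]*1000])
    i=(abs(Q[...,0])<15)&(Q[...,1]<-52)&(Q[...,1]>-128)&(Q[...,2]>30)&(Q[...,2]<60)
    print(n,i.sum(),np.percentile(Q[i],[5,50,95],axis=0).round(1))
    c=im[180:300,230:430] if n=="top" else im[190:310,250:450]
    out.append(cv2.resize(c[...,::-1],(400,240),interpolation=cv2.INTER_CUBIC))
cv2.imwrite("pics/nest.png",cv2.resize(np.hstack(out),(800,480)))
E
```

```text
Traceback (most recent call last):
IndexError: index -1 is out of bounds for axis 0 with size 0
```

```bash
cat > look.py <<'E'
from h import *
import sys
a=np.radians(-8.9);o=np.array([550.5,64]);M=np.array([[np.cos(a),np.sin(a)],[-np.sin(a),np.cos(a)]])
im,W=cloud("scene")
Q=np.dstack([(W[...,:2]*1000-o)@M.T,W[...,2]*1000])
i=(abs(Q[...,0])<18)&(Q[...,1]<-52)&(Q[...,1]>-128)&(Q[...,2]>33)&(Q[...,2]<60)
if i.sum(): print(i.sum(),np.percentile(Q[i],[3,50,97],axis=0).round(1))
s=get_state(); print("tcp press",M@(s["eef_pos"][:2]*1000-o),s["t"])
c=im[180:330,250:450]
cv2.imwrite(sys.argv[1],cv2.resize(c[...,::-1],(800,600),interpolation=cv2.INTER_CUBIC))
E
python3 look.py pics/nest.png
```

```text
311 [[ -13.2 -118.9   33.7]
 [   2.4  -88.9   42.3]
 [  13.   -60.8   46.4]]
tcp press [   0.90016351 -175.85152105] 10.3
```

View pics/nest.png

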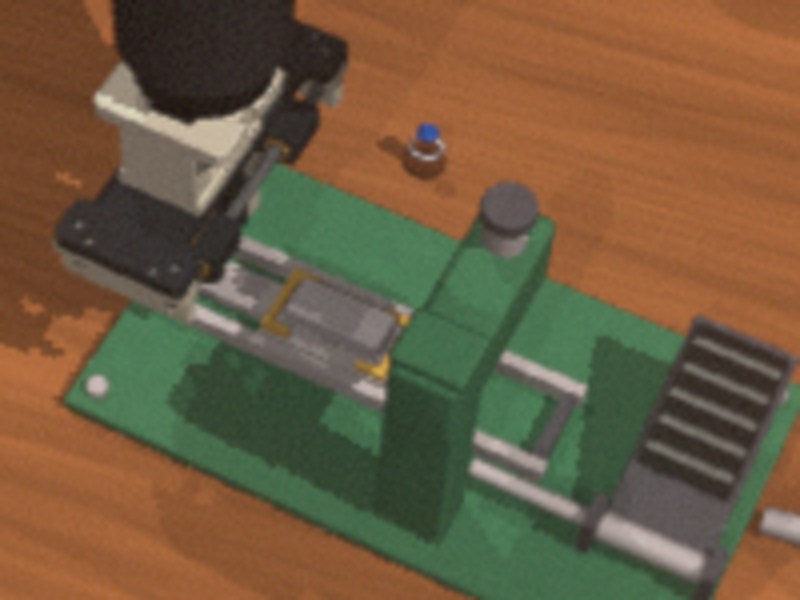

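The crop shows the ingot lying flat in the nest at (340,310); its top measures z 42 mm, as it should. I'll pinch the knob.

>>> servo_tool(
  moves=[
    {"dx": 0,"dy": 0,"dz": 0,"roll": 0,"jaw": 0.3},
    {"dx": 0,"dy": 0,"dz": 0,"roll": 0,"jaw": 0.1},
    {"dx": 0,"dy": 0,"dz": 0,"roll": 0,"jaw": 0},
    {"dx": 0,"dy": 0,"dz": 0,"roll": 0,"jaw": 0},
    {"dx": 0,"dy": 0,"dz": 0,"roll": 0,"jaw": 0},
    {"dx": 0,"dy": 0,"dz": 0,"roll": 0,"jaw": 0},
    {"dx": 0.0006,"dy": 0.004,"dz": 0,"roll": 0,"jaw": 0},
    {"dx": 0.0012,"dy": 0.008,"dz": 0,"roll": 0,"jaw": 0},
    {"dx": 0.0016,"dy": 0.01,"dz": 0,"roll": 0,"jaw": 0},
    {"dx": 0.0016,"dy": 0.01,"dz": 0,"roll": 0,"jaw": 0},
  ],
  newtons=20,
)

```text
t: 11.55
eef_pos: [0.529, -0.0772, 0.0431]
ee_rot: [-3.141, 0.0, -1.726]
force: [2.9, -2.8, -1.7]
width: 0.0199
gripper_force: 20.0
```

>>> servo_tool(
  moves=[
    {"dx": 0.0016,"dy": 0.01,"dz": 0,"roll": 0,"jaw": 0},
    {"dx": 0.0016,"dy": 0.01,"dz": 0,"roll": 0,"jaw": 0},
    {"dx": 0.0016,"dy": 0.01,"dz": 0,"roll": 0,"jaw": 0},
    {"dx": 0.0016,"dy": 0.01,"dz": 0,"roll": 0,"jaw": 0},
    {"dx": 0.0012,"dy": 0.008,"dz": 0,"roll": 0,"jaw": 0},
    {"dx": 0.0008,"dy": 0.005,"dz": 0,"roll": 0,"jaw": 0},
    {"dx": 0.0004,"dy": 0.003,"dz": 0,"roll": 0,"jaw": 0},
    {"dx": 0.0004,"dy": 0.002,"dz": 0,"roll": 0,"jaw": 0},
    {"dx": 0,"dy": 0,"dz": 0,"roll": 0,"jaw": 0},
    {"dx": 0,"dy": 0,"dz": 0,"roll": 0,"jaw": 0},
  ],
)

```text
t: 12.8
eef_pos: [0.5375, -0.0211, 0.0431]
ee_rot: [3.141, -0.001, -1.727]
force: [1.2, -6.9, 2.3]
width: 0.0195
gripper_force: 20.0
```

>>> servo_tool(
  moves=[
    {"dx": 0.0002,"dy": 0.001,"dz": 0,"roll": 0,"jaw": 0},
    {"dx": 0.0002,"dy": 0.001,"dz": 0,"roll": 0,"jaw": 0},
    {"dx": 0,"dy": 0,"dz": 0,"roll": 0,"jaw": 0},
    {"dx": 0,"dy": 0,"dz": 0,"roll": 0,"jaw": 0},
    {"dx": 0,"dy": 0,"dz": 0,"roll": 0,"jaw": 0},
    {"dx": 0,"dy": 0,"dz": 0,"roll": 0,"jaw": 0},
    {"dx": 0,"dy": 0,"dz": 0,"roll": 0,"jaw": 0},
    {"dx": 0,"dy": 0,"dz": 0,"roll": 0,"jaw": 0},
    {"dx": 0,"dy": 0,"dz": 0,"roll": 0,"jaw": 0},
    {"dx": 0,"dy": 0,"dz": 0,"roll": 0,"jaw": 0},
  ],
)

```text
t: 14.05
eef_pos: [0.5374, -0.0209, 0.0431]
ee_rot: [3.14, -0.004, -1.727]
force: [3.3, -18.5, 2.4]
width: 0.0194
gripper_force: 20.0
```

The knob stopped with 18 N building up, and its position matches home. I'll relieve the push, release and rise.

>>> servo_tool(
  moves=[
    {"dx": -0.0002,"dy": -0.0015,"dz": 0,"roll": 0,"jaw": 0},
    {"dx": 0,"dy": 0,"dz": 0,"roll": 0,"jaw": 0.3},
    {"dx": 0,"dy": 0,"dz": 0,"roll": 0,"jaw": 0.5},
    {"dx": 0,"dy": 0,"dz": 0,"roll": 0,"jaw": 0.5},
    {"dx": 0,"dy": 0,"dz": 0,"roll": 0,"jaw": 0.5},
    {"dx": 0,"dy": 0,"dz": 0.03,"roll": 0,"jaw": 0.5},
    {"dx": 0,"dy": 0,"dz": 0.05,"roll": 0,"jaw": 0.5},
    {"dx": 0,"dy": 0,"dz": 0.05,"roll": 0,"jaw": 0.3},
    {"dx": 0,"dy": 0,"dz": 0.05,"roll": 0,"jaw": 0},
    {"dx": 0,"dy": 0,"dz": 0.04,"roll": 0,"jaw": 0},
  ],
)

```text
t: 15.3
eef_pos: [0.5382, -0.0192, 0.2654]
ee_rot: [-3.14, 0.001, -1.726]
force: [1.0, 0.7, -1.1]
width: 0.0195
gripper_force: 0.0
```

>>> servo_tool(
  moves=[
    {"dx": 0,"dy": 0.03,"dz": 0,"roll": 0,"jaw": 0},
    {"dx": 0,"dy": 0.04,"dz": 0,"roll": 0,"jaw": 0},
    {"dx": 0,"dy": 0.04,"dz": 0,"roll": 0,"jaw": 0},
    {"dx": 0,"dy": 0.04,"dz": 0,"roll": 0,"jaw": 0},
    {"dx": 0,"dy": 0.04,"dz": 0,"roll": 0,"jaw": 0},
    {"dx": -0.002,"dy": 0.024,"dz": 0,"roll": 0,"jaw": 0},
    {"dx": 0,"dy": 0,"dz": -0.03,"roll": 0,"jaw": 0},
    {"dx": 0,"dy": 0,"dz": -0.04,"roll": 0,"jaw": 0},
    {"dx": 0,"dy": 0,"dz": -0.04,"roll": 0,"jaw": 0},
    {"dx": 0,"dy": 0,"dz": -0.03,"roll": 0,"jaw": 0},
  ],
)

```text
t: 16.55
eef_pos: [0.5354, 0.194, 0.1214]
ee_rot: [3.14, -0.001, -1.727]
force: [0.4, -0.3, -0.4]
width: 0.0005
gripper_force: 0.0
```

```bash
python3 look.py pics/home.png
```

```text
57 [[ -2.3 -93.1  33.7]
 [  6.2 -81.9  45.7]
 [  9.4 -76.   57.9]]
tcp press [-36.72009609 124.86813792] 16.6
```

View pics/home.png

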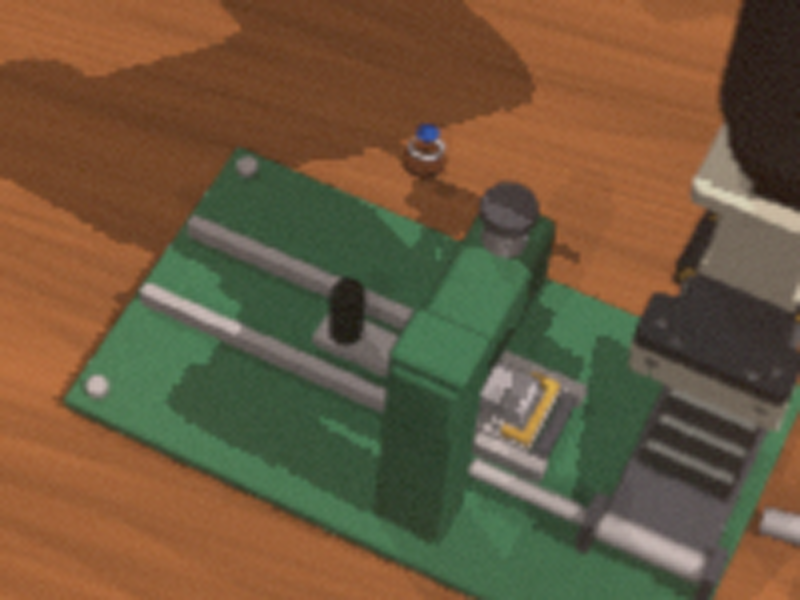

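The knob is at (346,310) and the nest's inner brass wall at (540,410), at the end of the guides. The bar is in the nest, so the tray is home. Pressing the treadle.

>>> servo_tool(
  moves=[
    {"dx": 0,"dy": 0,"dz": -0.025,"roll": 0,"jaw": 0},
    {"dx": 0,"dy": 0,"dz": -0.015,"roll": 0,"jaw": 0},
    {"dx": 0,"dy": 0,"dz": -0.008,"roll": 0,"jaw": 0},
    {"dx": 0,"dy": 0,"dz": -0.008,"roll": 0,"jaw": 0},
    {"dx": 0,"dy": 0,"dz": -0.008,"roll": 0,"jaw": 0},
    {"dx": 0,"dy": 0,"dz": -0.006,"roll": 0,"jaw": 0},
    {"dx": 0,"dy": 0,"dz": -0.005,"roll": 0,"jaw": 0},
    {"dx": 0,"dy": 0,"dz": -0.003,"roll": 0,"jaw": 0},
    {"dx": 0,"dy": 0,"dz": 0,"roll": 0,"jaw": 0},
    {"dx": 0,"dy": 0,"dz": 0,"roll": 0,"jaw": 0},
  ],
)

```text
t: 17.85
eef_pos: [0.5359, 0.1948, 0.0457]
ee_rot: [-3.142, 0.0, -1.726]
force: [-4.6, 1.1, 9.3]
width: 0.0005
gripper_force: 4.3
```

>>> servo_tool(
  moves=[
    {"dx": 0,"dy": 0,"dz": -0.002,"roll": 0,"jaw": 0},
    {"dx": 0,"dy": 0,"dz": -0.002,"roll": 0,"jaw": 0},
    {"dx": 0,"dy": 0,"dz": -0.001,"roll": 0,"jaw": 0},
    {"dx": 0,"dy": 0,"dz": -0.001,"roll": 0,"jaw": 0},
    {"dx": 0,"dy": 0,"dz": -0.001,"roll": 0,"jaw": 0},
    {"dx": 0,"dy": 0,"dz": -0.0005,"roll": 0,"jaw": 0},
    {"dx": 0,"dy": 0,"dz": 0,"roll": 0,"jaw": 0},
    {"dx": 0,"dy": 0,"dz": 0,"roll": 0,"jaw": 0},
    {"dx": 0,"dy": 0,"dz": 0,"roll": 0,"jaw": 0},
    {"dx": 0,"dy": 0,"dz": 0,"roll": 0,"jaw": 0},
  ],
)

```text
t: 19.1
eef_pos: [0.5354, 0.1949, 0.0388]
ee_rot: [3.141, 0.0, -1.726]
force: [-9.5, 2.2, 16.4]
width: 0.0009
gripper_force: 8.3
```

>>> servo_tool(
  moves=[
    {"dx": 0,"dy": 0,"dz": -0.001,"roll": 0,"jaw": 0},
    {"dx": 0,"dy": 0,"dz": -0.001,"roll": 0,"jaw": 0},
    {"dx": 0,"dy": 0,"dz": 0,"roll": 0,"jaw": 0},
    {"dx": 0,"dy": 0,"dz": 0,"roll": 0,"jaw": 0},
    {"dx": 0,"dy": 0,"dz": 0,"roll": 0,"jaw": 0},
    {"dx": 0,"dy": 0,"dz": 0,"roll": 0,"jaw": 0},
    {"dx": 0,"dy": 0,"dz": 0,"roll": 0,"jaw": 0},
    {"dx": 0,"dy": 0,"dz": 0,"roll": 0,"jaw": 0},
    {"dx": 0,"dy": 0,"dz": 0,"roll": 0,"jaw": 0},
    {"dx": 0,"dy": 0,"dz": 0,"roll": 0,"jaw": 0},
  ],
)

```text
t: 20.35
eef_pos: [0.5354, 0.1949, 0.0384]
ee_rot: [-3.141, 0.001, -1.726]
force: [-15.7, 2.2, 32.7]
width: 0.0003
gripper_force: 16.2
```

>>> servo_tool(
  moves=[
    {"dx": 0,"dy": 0,"dz": 0,"roll": 0,"jaw": 0},
    {"dx": 0,"dy": 0,"dz": 0,"roll": 0,"jaw": 0},
    {"dx": 0,"dy": 0,"dz": 0,"roll": 0,"jaw": 0},
    {"dx": 0,"dy": 0,"dz": 0,"roll": 0,"jaw": 0},
    {"dx": 0,"dy": 0,"dz": 0,"roll": 0,"jaw": 0},
    {"dx": 0,"dy": 0,"dz": 0,"roll": 0,"jaw": 0},
    {"dx": 0,"dy": 0,"dz": 0,"roll": 0,"jaw": 0},
    {"dx": 0,"dy": 0,"dz": 0,"roll": 0,"jaw": 0},
    {"dx": 0,"dy": 0,"dz": 0,"roll": 0,"jaw": 0},
    {"dx": 0,"dy": 0,"dz": 0,"roll": 0,"jaw": 0},
  ],
)

```text
t: 21.6
eef_pos: [0.5354, 0.1949, 0.0385]
ee_rot: [-3.141, 0.001, -1.726]
force: [-15.6, 0.3, 33.1]
width: 0.0005
gripper_force: 16.2
```

```bash
cat > ram.py <<'E'
from h import *
a=np.radians(-8.9);o=np.array([550.5,64]);M=np.array([[np.cos(a),np.sin(a)],[-np.sin(a),np.cos(a)]])
im,W=cloud("scene")
Q=np.dstack([(W[...,:2]*1000-o)@M.T,W[...,2]*1000])
z=Q[...,2][(np.hypot(Q[...,0],Q[...,1])<8)&(Q[...,2]>160)]; print("ram top",len(z),np.median(z))
for x in(-70,10,30):
    z=Q[...,2][(abs(Q[...,1]-125)<25)&(abs(Q[...,0]-x)<5)&(Q[...,2]>14)&(Q[...,2]<80)]; print(x,len(z),np.median(z) if len(z) else 0)
E
python3 ram.py
```

```text
ram top 37 170.8129513724352
-70 0 0
10 58 34.18918177289928
30 97 34.220364954289266
```

The ram is down 30 mm and the treadle is level on its stop, held for over a second. Letting it up.

>>> servo_tool(
  moves=[
    {"dx": 0,"dy": 0,"dz": 0.005,"roll": 0,"jaw": 0},
    {"dx": 0,"dy": 0,"dz": 0.008,"roll": 0,"jaw": 0},
    {"dx": 0,"dy": 0,"dz": 0.01,"roll": 0,"jaw": 0},
    {"dx": 0,"dy": 0,"dz": 0.012,"roll": 0,"jaw": 0},
    {"dx": 0,"dy": 0,"dz": 0.02,"roll": 0,"jaw": 0},
    {"dx": 0,"dy": 0,"dz": 0.03,"roll": 0,"jaw": 0},
    {"dx": 0,"dy": 0,"dz": 0.04,"roll": 0,"jaw": 0},
    {"dx": 0,"dy": 0,"dz": 0.03,"roll": 0,"jaw": 0},
    {"dx": 0,"dy": 0,"dz": 0.02,"roll": 0,"jaw": 0},
    {"dx": 0,"dy": 0,"dz": 0,"roll": 0,"jaw": 0},
  ],
)

```text
t: 22.9
eef_pos: [0.5362, 0.1949, 0.212]
ee_rot: [-3.14, 0.002, -1.726]
force: [-0.2, -0.0, -0.6]
width: 0.0005
gripper_force: 0.0
```

```bash
python3 ram.py; python3 look.py pics/end.png
```

```text
ram top 37 200.8909826508016
-70 56 77.3557472952435
10 136 51.122972899005376
30 115 40.143295628732965
61 [[ -0.8 -93.1  33.8]
 [  6.5 -82.5  46.2]
 [  9.7 -76.   59.2]]
tcp press [-35.15452333 126.4159418 ] 23.0
```

View pics/end.png

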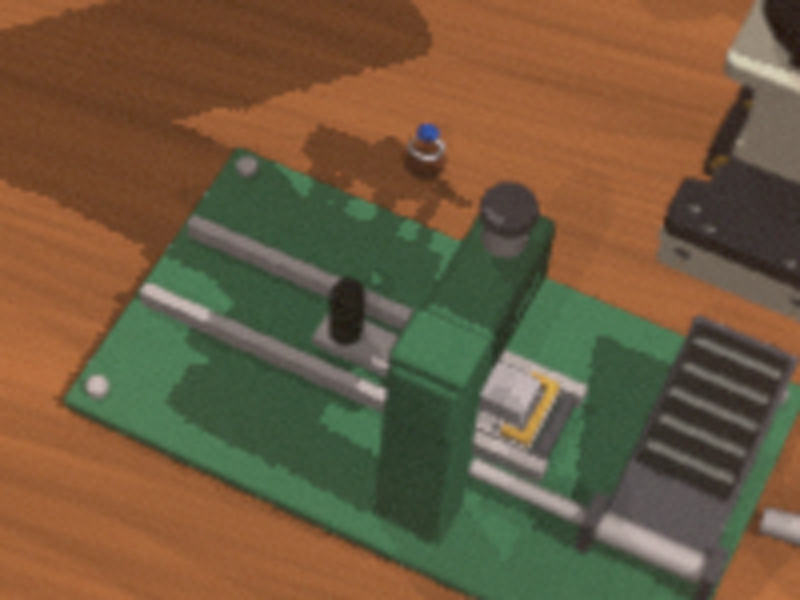

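The treadle and ram are back up. The tray is still home (knob at (346,310)) with the ingot in its nest at (515,393), and the ring hasn't moved.

```bash
python3 -c "
from station import *
print(job_done())"
```

```text
the job is handed in; nothing more can be done
None
```

The silver ingot is stamped and handed in at about 23 s: tray fully home, treadle held on its stop for over a second and sprung back up, ingot still in the nest, and the arm never touched the bystanders.

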